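# Unlock the transit dock and eject the slide box

## Robot

A 7-joint arm with a two-finger parallel gripper is mounted at the origin on a cart in front of the work surface, level with it; the furniture and walls round the work are solid. World frame = base frame: x ahead of the robot, y to its left, z up, the work surface at z = 0. Lengths are in m, angles in degrees, forces in N, time in s.
With the tool pointing down it reaches from about 0.425 to 0.825 m from the base axis. Payload 3.6 kg.
Tool frame: the origin (TCP) lies between the finger pads; the fingertips stand 19 mm ahead of it and the grasp point (between the pads) is the TCP; z points along the fingers, y is the line along which they close (so a half turn about z gives the same grasp; the last joint's range is limited). The gripper opens to 85 mm and grips with 20 to 120 N. Pads are 22 mm wide; open, the fingers measure 114 mm over their backs; the gripper's body (76 mm by 85 mm) begins 54 mm behind the grasp point. The pads swing forward as they close: fully open they stand 13 mm farther back than shut.
Start: joints at [64.429, 35.231, -0.722, 81.555, 0.464, 63.22, -2.315], TCP at [0.265, -0.594, 0.25] pointing down, gripper open.
Joint ranges: [-178.69, 178.69], [-17.37, 117.87], [-77.05, 75.6], [15.02, 138.74], [-78.02, 258.01], [0.78, 113.62], [-162.83, 162.83]. Speed limits (degrees/s): [159.86, 159.86, 180, 180, 180, 180, 180].

## Interface

Orientations are given as [roll, pitch, yaw] about the fixed x, y, z axes, in that order (R = Rz(yaw) Ry(pitch) Rx(roll)).
In Python, from station import arm gives the robot as it stands. The module is installed in compiled form; this text tells all that it offers.
- The arm moves only by the tool jog_arm, never from a script. Its argument "plan" is a list of rows, each an object of numbers: "dx", "dy", "dz": the shift along the world's x, y, z each as a share of 0.25 m, from -1 to 1; "ax", "ay", "az": the turn, a rotation vector about the world's x, y, z each as a share of pi/2 rad, from -1 to 1. In form: [{"dx": .., "dy": .., "dz": .., "ax": .., "ay": .., "az": ..}, ...]. A call has 1 to 12 rows; each row is the pose to reach, as a shift and turn from the pose commanded when the call began; what a row does not reach only later rows make up. A row lasts 1/8 s, in which the tool goes at most 62.5 mm and 10.7 degrees, less where a joint would pass 70% of its speed; a pose out of reach is approached as far as the arm can. A call with a number of a shift or a turn outside -1 to 1 is refused whole. A call with a gripper value outside its range is refused whole. "claw" is the opening, from 0 (shut) to 1 (fully open), set as the call begins (left out, the last holds). The fingers move at their own pace and stop on an object; "force" is the grip in N (left out, the last holds). Time passes only in rows, so rows that repeat a pose let the fingers close. It gives the time, the measured TCP pose, the force, the opening and the grip force at its end, in the units of the state.
- arm.get_state(): the state, without advancing time (a new reading comes with each control period).
- arm.grab_frame(name): name is "side" or "top"; returns a dict with "image" (400x640x3 uint8, blue, green, red), "fx", "fy", "cx", "cy" (pixels), "distortion" ([k1, k2, p1, p2, k3] as OpenCV has them; the pictures are not rectified), "rvec" (rotation vector, rad) and "tvec" (3), from world to camera coordinates, as OpenCV has them. Camera axes: x right, y down, z forward; pixel columns grow to the right and rows downward; lengths in m; the calibration is good to about 2 mm. A picture is of the moment at which its call begins. There is no depth.
- arm.job_done(): hands the job in; it is judged then, once.
Trained networks look in the newest picture that a camera, given by its name, has taken for a name from the list of things; names that differ only in an ending like _2 or _b are one class to them, and where a whole thing is asked for, a point or a joint stands for the part that bears it (a point fixed in the world has none). Each returns a list of dicts, best first, with "conf" (0 to 1); they miss things now and then, are a little off and sometimes report something else, mostly with a low value. They report only what shows in the picture. A call takes as long as a camera call. They do not tell look-alikes from the thing itself.
- arm.spot_in(camera, query): "position" ([x, y, z] in m, in world coordinates, good to about 4 mm: the middle of the surface that is visible of it).
- arm.masks_of(camera, query): "region" (400x640 bool, what is visible of it).
The state is a dict: "time": time; "qpos": joint angles; "joint_velocities": joint speeds; "joint_torque": joint torques, N m; "tcp_pos": TCP position; "tool_rot": TCP orientation; "ft_force": force on the tool from outside, world axes, zero at the start; "ft_torque": the same for the moment, N m; "opening": opening from 0.0 (shut) to 1.0 (fully open); "grip_force": force on a finger pad.
Only numpy, scipy, OpenCV 4.12 (cv2) and the standard library are available. Lean on these libraries where they do the work, as an engineer would, in place of code of your own. Each camera call takes 0.05 s, during which the arm holds its last target. There are 200 camera calls.

## Task

Free the blue slide box from its transit dock: lift the locking bar straight up, kept level so that both ends clear their U brackets together, gently lay it level in both saddles of the black parking stand and let go. The white-lidded cup stands where the box will land, so stand it upright in the middle of the cork coaster. Only when both are out of the way push the ejector's red plate steadily fully home, so that the box is driven out of the hood and rests flat on the apron; leave the other cups and the spray bottle undisturbed.

Things in the scene. Friction and masses are not known exactly. Their poses are not given: they have to be found in the camera images.
- dock: fixed transit dock: aluminium base plate 8 mm thick, white hood with grey roof (162 mm wide, 62 mm high) at one end, flat landing apron at the other. Origin at worktop level on the centre line; x is level and points the way the box comes out, z up. Along x: hood rear face -42 mm, hood mouth +28, brackets +61 to +91, apron end +172. Brackets at y = +80 and -80
- brackets (a point): point midway between the slot floors of the dock's two dark steel open-topped U brackets (dock x 76, y 0, z 24 mm). Each slot is 18 mm wide along dock x; each bracket is 10 mm thick (dock y), its top 60 mm above the worktop
- bar: loose locking bar, 0.18 to 0.35 kg: steel, 190 mm long (its y), 14 mm thick (x), 18 mm high; upright yellow grip in the middle, 60 mm long (y), 14 mm thick (x), its top 88 mm above the bar's underside. Origin at the centre of the underside, z up; the same either way round. It starts lying in both dock brackets, in front of the slide box; grip top then at z = 112 mm
- stand: fixed black parking stand, base 70 x 150 mm; two grey open-topped saddles at y = +55 and -55 mm, slots centred on x = 0, 21 mm wide at the floor (z = 24 mm), flaring to 41 mm at the top (z = 56 mm). Origin at worktop level under the middle, z up. A parked bar lies along the stand's y, its underside at z = 24 mm, its middle over the stand's middle
- slide_box: closed blue slide box, 140 mm long (its x), 91 mm (its y), 42 mm high, 0.13 to 0.25 kg; origin at the centre of its underside. It starts seated in the dock, lying across it on the plate (z = 8 mm), origin at dock x = +19 mm, about 37 mm showing beyond the hood mouth; its y lies along the dock's x (opposite way)
- ejector (a joint): travel of the ejector rod (m): starts at 0 to 0.008, ends at a stop at 0.08 (fully home); grows as its plate is pushed along the dock's +x towards the hood. About 2 N friction plus the box's drag, no spring, stays where left. Home, it has driven the box to about dock x = +88 mm
- ejector_pad (a point): point to push: on the rear face of the red upright push plate at the outer end of the ejector rod, 80 mm above the worktop; moves with the rod. The plate is 40 mm wide (dock y), 10 mm thick, from 13 to 105 mm above the worktop; at joint 0 this point is at dock x = -134 mm, y = 0
- bottle: bystander: white spray bottle with brown domed cap, 63 mm diameter, 164 mm high, standing upright at the back; origin at its foot
- cup_orange: bystander: clear specimen cup with orange lid, 61 mm diameter, 70 mm high, standing upright beside the ejector rod; origin at the centre of its foot
- cup_red: bystander: clear specimen cup with red lid, 61 mm diameter, 70 mm high, standing upright beside the ejector rod; origin at the centre of its foot
- cup_white: clear specimen cup with white lid, 61 mm diameter, 70 mm high, standing upright on the dock's landing apron, foot at z = 8 mm, in the way of the box; it is to be moved; origin at the centre of its foot
- coaster: round cork coaster, 90 mm diameter, 4 mm thick, fixed to the worktop beside the parking stand; origin at the centre of its underside
Not all that is in view belongs to the job. There is more than one size of the cup_white; the job needs the largest.

How it is judged (in metres and radians):
On the way, in this order (a step that is already met when the one before it is completed fails the run):
1. the bar is lifted level, both ends clear above the dock's brackets, while still over them (height (world z) of bar above 0.071 m and angle between bar's own z axis and vertical below 0.1 rad and x of bar in the frame of dock between 0.051 and 0.101 m and angle between the y axis of bar and the y axis of dock, either way round below 0.25 rad).
2. the bar lies level in both saddles of the parking stand, released (x of bar in the frame of stand between -0.009 and 0.009 m and y of bar in the frame of stand between -0.03 and 0.03 m and z of bar in the frame of stand between 0.02 and 0.029 m and angle between the y axis of bar and the y axis of stand, either way round below 0.12 rad and angle between bar's own z axis and vertical below 0.12 rad and contact force between the fingers and bar below 0.3 N and linear speed of bar below 0.03 m/s), for 0.2 s.
3. the ejector is fully home and the box is out of the hood (value of joint ejector above 0.077 m and x of slide_box in the frame of dock between 0.076 and 0.12 m and y of slide_box in the frame of dock between -0.03 and 0.03 m and z of slide_box in the frame of dock between 0.004 and 0.013 m and angle between the y axis of slide_box and the x axis of dock, either way round below 0.2 rad and angle between slide_box's own z axis and vertical below 0.08 rad and linear speed of slide_box below 0.02 m/s), for 0.2 s.
At the end, for the whole second after the job is handed in: Bar released, level in both saddles (within 9 mm across, 30 mm along, 7 degrees); white-lidded cup upright on the coaster within 20 mm of its middle; ejector joint over 0.077; box flat, at rest, out of the hood (origin at dock x 76 to 120 mm, within 30 mm of the centre line, 11 degrees) (all of step 2 and all of step 3 and horizontal distance between cup_white and coaster below 0.02 m and height (world z) of cup_white between 0 and 0.009 m and angle between cup_white's own z axis and vertical below 0.1 rad and linear speed of cup_white below 0.02 m/s and contact force between the fingers and cup_white below 0.3 N); the robot touches nothing.
It fails at once if the orange- or red-lidded cup is shifted by more than 25 mm, or any cup is tipped (distance of any of cup_orange, cup_red from where it was at the start of the episode above 0.025 m or angle between any of cup_orange, cup_red, cup_white's own z axis and vertical above 0.35 rad).
It fails at once if the spray bottle is shifted by more than 25 mm or tipped (distance of bottle from where it was at the start of the episode above 0.025 m or angle between bottle's own z axis and vertical above 0.35 rad).
It fails at once if the locking bar is tipped by more than about 20 degrees from level (angle between bar's own z axis and vertical above 0.35 rad).
It fails at once if the box is driven against the white-lidded cup, or the bar is slammed on the stand (over 60 N) (contact force between slide_box and cup_white above 1 N or contact force between bar and stand above 60 N).
It also fails if it takes over 72 s, if anything falls off the work surface, if the arm or the gripper's body presses on something with over 40 N, if the wrist force passes 120 N, or if a joint passes its speed limit or range.

## Working session

There is one attempt and no reset: what is moved stays moved. The work goes in short steps, Python scripts to look and compute and a tool call to move; the robot and the scene stay as the last step left them, time stands still between calls to the robot, and variables do not carry over. Pictures are saved under pics/ and viewed, at most 10 in all, crops included, and the job is handed in when it is done.

Besides the shell and the picture viewer there is one more tool, called as name(argument=value, ...) on one line, values as JSON. jog_arm: Moves the arm, as the interface text tells. Shift numbers are shares of 0.25 m and turn numbers shares of pi/2 rad, none past 1 either way. Its arguments: {"type":"object","properties":{"plan":{"type":"array","items":{"type":"object","properties":{"dx":{"type":"number"},"dy":{"type":"number"},"dz":{"type":"number"},"ax":{"type":"number"},"ay":{"type":"number"},"az":{"type":"number"}}}},"claw":{"type":"number"},"force":{"type":"number"}},"required":["plan"]}

```bash
mkdir -p pics; cat > h.py <<'E'
from station import arm
import numpy as np, cv2
def cam(n):
    f=arm.grab_frame(n); K=np.array([[f['fx'],0,f['cx']],[0,f['fy'],f['cy']],[0,0,1.]])
    return f,K,np.array(f['distortion'],float),np.array(f['rvec'],float),np.array(f['tvec'],float)
def back(c,px,z):
    f,K,d,r,t=c; R=cv2.Rodrigues(r)[0]
    u=cv2.undistortPoints(np.array(px,float).reshape(-1,1,2),K,d).reshape(-1,2)
    v=np.c_[u,np.ones(len(u))]@R; o=-R.T@t.ravel()
    return o+v*((z-o[2])/v[:,2])[:,None]
def proj(c,P):
    f,K,d,r,t=c; return cv2.projectPoints(np.array(P,float).reshape(-1,1,3),r,t,K,d)[0].reshape(-1,2)
E
python3 - <<'E'
from h import *
print(arm.get_state())
for n in ['top','side']:
    c=cam(n); cv2.imwrite(f'pics/{n}0.png',c[0]['image'])
    R=cv2.Rodrigues(c[3])[0]; print(n,-R.T@c[4].ravel())
    for q in ['dock','bar','stand','slide_box','ejector_pad','bottle','cup_orange','cup_red','cup_white','coaster']:
        print(q,[(np.round(s['position'],3).tolist(),round(s['conf'],2),proj(c,s['position']).round().tolist()[0]) for s in arm.spot_in(n,q)][:4])
E
```

```text
{'time': 0.0, 'qpos': array([64.42728099, 35.28829203, -0.72264606, 81.64061097,  0.46536977,
       63.21971949, -2.31561362]), 'joint_velocities': array([ 0.00816595,  0.02167841, -0.04348503,  0.03559048, -0.06619054,
        0.01543185, -0.04324122]), 'joint_torque': array([-7.37775622e-05, -4.69211626e+01,  2.59274645e-01, -1.71031934e+01,
        9.97831346e-03,  9.70150810e-03, -6.00226343e-06]), 'tcp_pos': array([ 0.26465412, -0.59290209,  0.24915307]), 'tool_rot': array([-1.79854315e+02,  3.34948670e-03,  2.40577286e+01]), 'ft_force': array([ 0.23494473,  0.83774401, -0.39207379]), 'ft_torque': array([ 0.01273235, -0.01126472, -0.0051343 ]), 'grip_force': 0.0, 'opening': 0.9966029419901972}
top [ 0.44922603 -0.13134433  1.09844518]
dock [([0.496, 0.031, 0.053], 0.74, [250.0, 202.0])]
bar [([0.502, -0.03, 0.036], 0.92, [277.0, 200.0])]
stand [([0.466, -0.289, 0.008], 0.66, [386.0, 218.0])]
slide_box [([0.498, 0.006, 0.05], 0.91, [261.0, 201.0]), ([0.658, -0.178, 0.15], 0.43, [344.0, 125.0])]
ejector_pad [([0.481, 0.167, 0.044], 0.85, [193.0, 207.0])]
bottle [([0.662, -0.175, 
[... 449 characters left out ...]
), ([0.662, -0.158, 0.111], 0.18, [275.0, 175.0])]
bar [([0.5, -0.021, 0.081], 0.71, [323.0, 214.0])]
stand [([0.459, -0.284, 0.009], 0.68, [365.0, 201.0])]
slide_box [([0.494, -0.0, 0.052], 0.59, [323.0, 231.0])]
ejector_pad [([0.482, 0.177, 0.065], 0.62, [302.0, 267.0])]
bottle [([0.663, -0.155, 0.112], 0.71, [274.0, 175.0])]
cup_orange [([0.41, 0.161, 0.053], 0.82, [344.0, 274.0])]
cup_red [([0.547, 0.176, 0.054], 0.64, [268.0, 268.0])]
cup_white [([0.47, -0.07, 0.063], 0.86, [342.0, 214.0]), ([0.611, -0.276, 0.035], 0.81, [310.0, 189.0]), ([0.604, -0.382, 0.033], 0.67, [323.0, 177.0])]
coaster [([0.477, -0.371, -0.0], 0.78, [365.0, 193.0]), ([0.663, -0.155, 0.114], 0.46, [274.0, 174.0])]
```

View pics/top0.png

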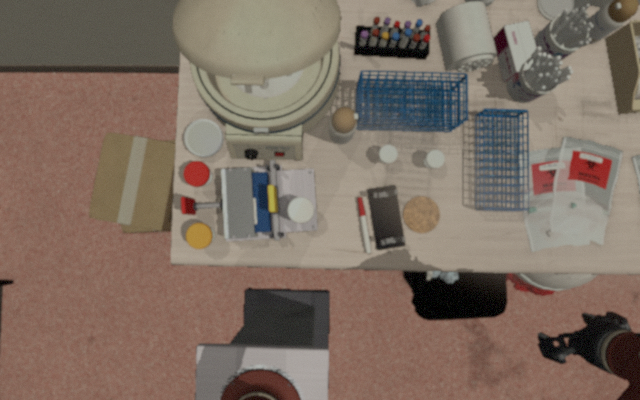

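View pics/side0.png

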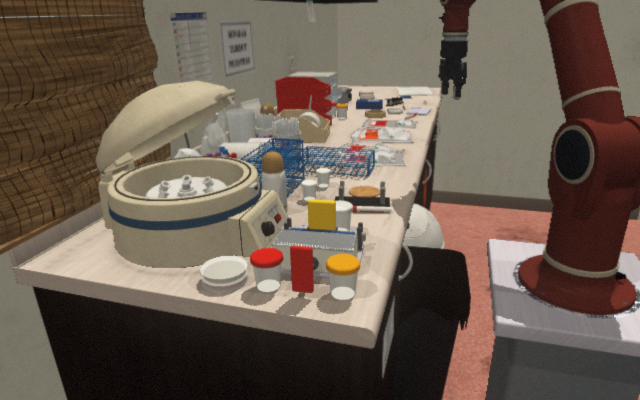

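```bash
python3 - <<'E'
from h import *
c=cam('top'); im=c[0]['image']
cv2.imwrite('pics/top1.png',cv2.resize(im[140:260,175:335],None,fx=5,fy=5,interpolation=cv2.INTER_CUBIC)) 
cv2.imwrite('pics/top2.png',cv2.resize(im[135:260,340:450],None,fx=4.8,fy=4.8,interpolation=cv2.INTER_CUBIC))
for q in ['bar','slide_box','stand','coaster','cup_white','cup_orange','cup_red','ejector_pad','dock']:
    for m in arm.masks_of('top',q)[:3]:
        p=cv2.findNonZero(m['region'].astype(np.uint8)); r=cv2.minAreaRect(p)
        print(q,round(m['conf'],2),len(p),np.round(r[0],1),np.round(r[1],1),round(r[2],1),cv2.boxPoints(r).round(1).tolist())
E
```

```text
bar 0.65 596 [273.  200.1] [80.2 10.3] 85.7 [[264.8999938964844, 160.5], [275.20001220703125, 159.8000030517578], [281.20001220703125, 239.8000030517578], [270.8999938964844, 240.5]]
slide_box 0.77 971 [261.8 202. ] [60.1 18.1] 87.0 [[251.1999969482422, 172.39999389648438], [269.20001220703125, 171.5], [272.3999938964844, 231.5], [254.3000030517578, 232.5]]
stand 0.59 1880 [386.  217.1] [63.6 30.9] 80.5 [[365.5, 188.1999969482422], [396.0, 183.1999969482422], [406.5, 245.89999389648438], [376.0, 251.0]]
coaster 0.78 1036 [421.3 214.6] [36.2 34.9] 63.4 [[397.6000061035156, 206.1999969482422], [428.79998779296875, 190.60000610351562], [445.0, 223.0], [413.79998779296875, 238.60000610351562]]
coaster 0.6 553 [199.5 235. ] [26.2 24.7] 45.0 [[181.5, 234.5], [199.0, 217.0], [217.5, 235.5], [200.0, 253.0]]
coaster 0.2 578 [198.  173.5] [25. 28.] 90.0 [[184.0, 161.0], [212.0, 161.0], [212.0, 186.0], [184.0, 186.0]]
cup_white 0.64 321 [433.5 159. ] [18. 21.] 90.0 [[423.0, 150.0], [444.0, 150.0], [444.0, 168.0], [423.0, 168.0]]
cup_white 0.63 322 [387.5 153.5] [19. 19.] 90.0 [[378.0, 144.0], [397.0, 144.0], [397.0, 163.0], [378.0, 163.0]]
cup_white 0.58 580 [300. 210.] [26. 26.] 90.0 [[287.0, 197.0], [313.0, 197.0], [313.0, 223.0], [287.0, 223.0]]
cup_orange 0.97 542 [200. 235.] [25.5 25.5] 45.0 [[182.0, 235.0], [200.0, 217.0], [218.0, 235.0], [200.0, 253.0]]
cup_red 0.76 594 [198.  173.5] [25. 28.] 90.0 [[184.0, 161.0], [212.0, 161.0], [212.0, 186.0], [184.0, 186.0]]
ejector_pad 0.75 330 [200.3 207.6] [38.6 15.6] 7.9 [[180.10000610351562, 212.60000610351562], [182.1999969482422, 197.1999969482422], [220.5, 202.5], [218.39999389648438, 217.89999389648438]]
dock 0.72 4612 [248.5 203.4] [ 73.5 134.7] 84.7 [[178.0, 173.10000610351562], [312.20001220703125, 160.60000610351562], [319.0, 233.8000030517578], [184.8000030517578, 246.3000030517578]]
```

View pics/top1.png

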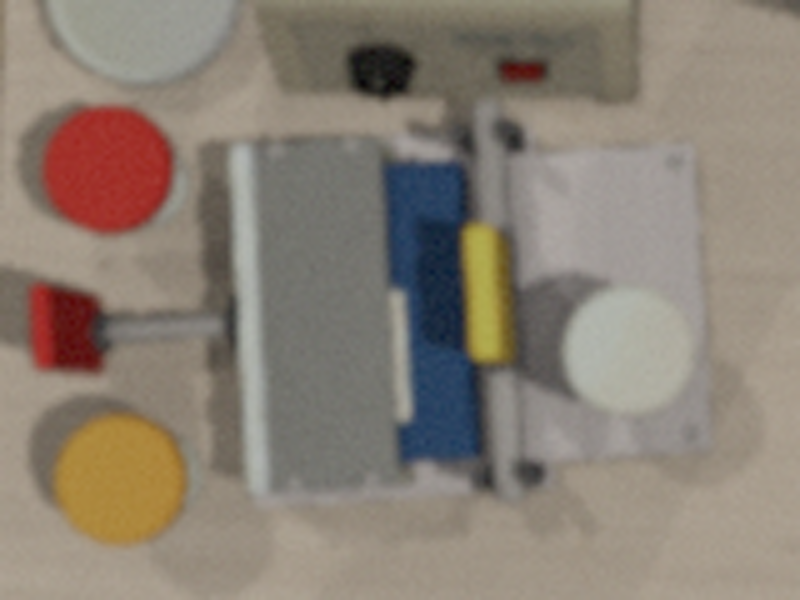

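View pics/top2.png

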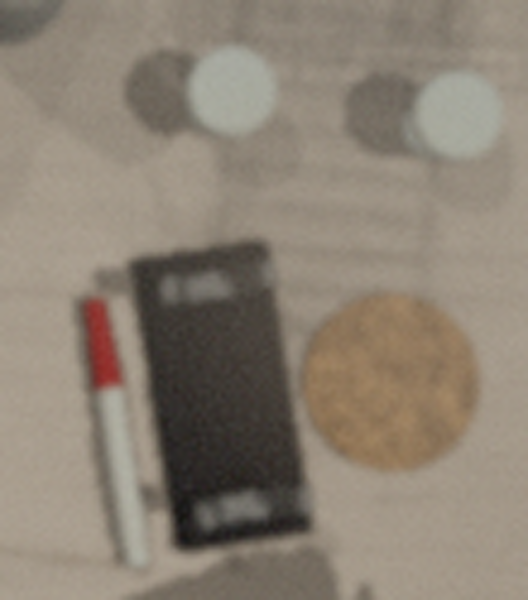

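The three white-lidded candidates in the top view are at (301,210), (389,155) and (435,158). The one standing on the apron at (301,210) has a lid about 26 px across, against about 19 px for the others. It's the largest and it's in the box's way, and the crop confirms it (lid at 628,350 in the crop). The grip top is around (479,293), the coaster at (391,381) in the second crop, and the stand is the black rectangle left of it.

```bash
cat > fit.py <<'E'
from h import *
from scipy.optimize import least_squares
c=cam('top')
u1=lambda p:(np.array(p,float)+.5)/5-.5+[175,140]
u2=lambda p:(np.array(p,float)+.5)/4.8-.5+[340,135]
def T(P,x,y,a):
    P=np.array(P,float); s,k=np.sin(a),np.cos(a)
    return np.c_[x+k*P[:,0]-s*P[:,1],y+s*P[:,0]+k*P[:,1],P[:,2]]
dp=lambda a:[(.069,.03,.112),(.069,-.03,.112),(.076,.095,.042),(.076,-.095,.042),(-.134,.02,.105),(-.134,-.02,.105),(.172,a,.008),(.172,-a,.008)]
dq=u1([(463,226),(470,360),(487,104),(510,496),(32,286),(37,368),(692,147),(709,453)])
r=least_squares(lambda p:(proj(c,T(dp(p[3]),*p[:3]))-dq).ravel(),[.49,.05,-1.6,.08],loss='soft_l1')
D=r.x; print('dock',D[:3],np.degrees(D[2]),D[3]); print(r.fun.reshape(-1,2).round(1).tolist())
sq=u2([(132,262),(268,242),(310,528),(178,548)])
sp=[(-.035,.075,.008),(.035,.075,.008),(.035,-.075,.008),(-.035,-.075,.008)]
sp=[(p[0],p[1],p[2]) for p in sp]
# image right = stand +x => yaw ~ -90
r=least_squares(lambda p:(proj(c,T(sp,*p))-sq).ravel(),[.47,-.28,-1.6]); S=r.x
print('stand',S,np.degrees(S[2])); print(r.fun.reshape(-1,2).round(1).tolist())
print('coaster',back(c,u2([(391,381)]),.004)); print('cup',back(c,u1([(628,350)]),.078))
print('grip',T([(.076,0,.112)],*D[:3]),'pad',T([(-.134,0,.08)],*D[:3]))
for n in ['top','side']:
    k=c if n=='top' else cam(n); im=cv2.resize(k[0]['image'],None,fx=4,fy=4)
    def dr(P,col):
        for q in proj(k,P): cv2.circle(im,tuple(((q+.5)*4).astype(int)),4,col,-1)
    g=[(x,y,.112) for x in(.069,.083) for y in(-.03,.03)]
    dr(T(g,*D[:3]),(255,0,0)); dr(T(dp(D[3])[4:],*D[:3]),(0,255,0)); dr(T(dp(D[3])[2:4],*D[:3]),(255,0,255))
    dr(T([(x,y,.056) for x in(-.0205,.0205) for y in(-.055,.055)],*S),(0,0,255)); dr(T(sp,*S),(0,255,255))
    cup=back(c,u1([(628,350)]),.078)[0]; dr([cup],(0,0,255)); dr([(cup[0],cup[1],.008)],(0,0,0)); dr(back(c,u2([(391,381)]),.004),(255,0,0))
    x0,y0,w,h=(175,140,265,120) if n=='top' else (240,165,160,145)
    s=im[y0*4:(y0+h)*4,x0*4:(x0+w)*4]; cv2.imwrite(f'pics/ov_{n}.png',s)
a=cv2.imread('pics/ov_top.png'); b=cv2.imread('pics/ov_side.png')
cv2.imwrite('pics/ov_top.png',cv2.resize(a,(800,362)))
E
python3 fit.py
```

```text
dock [ 0.49468134  0.0521197  -1.48677214] -85.18576864236049 0.07391718528417544
[[0.1, 0.4], [0.2, 1.0], [0.3, -0.4], [0.1, 2.3], [-4.4, -1.3], [-4.7, 0.4], [0.8, -0.9], [1.1, -0.9]]
stand [ 0.46937993 -0.28878757 -1.40270129] -80.36886354835691
[[-0.4, -1.1], [-0.0, -1.2], [0.9, 1.1], [-0.5, 1.2]]
coaster [[ 0.47810156 -0.37429166  0.004     ]]
cup [[ 0.47970694 -0.08587354  0.078     ]]
grip [[ 0.50105967 -0.02361217  0.112     ]] pad [[0.48343534 0.18564696 0.08      ]]
```

View pics/ov_side.png

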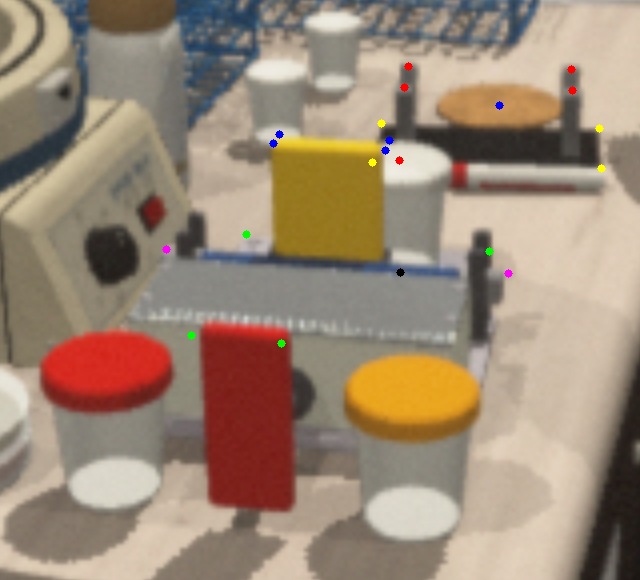

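View pics/ov_top.png

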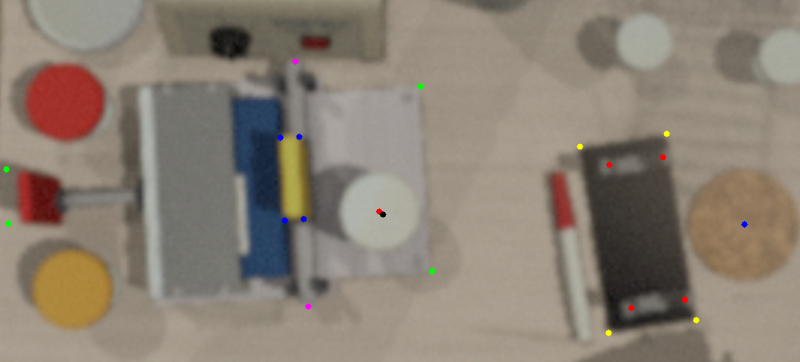

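The overlay agrees with the dock, grip, stand and coaster in both views. The plate sits about 10 mm nearer the hood, which fits the ejector's start travel. Next: move towards the grip.

jog_arm(plan=[{"dx": 0.4,"dy": 1,"az": -0.21},{"dx": 0.4,"dy": 1,"az": -0.21},{"dx": 0.4,"dy": 1,"az": -0.21},{"dx": 0.4,"dy": 1,"az": -0.21},{"dx": 0.4,"dy": 1,"az": -0.21},{"dx": 0.4,"dy": 1,"az": -0.21}], claw=0.5, force=60)

```text
validation failed for argument at $.pl...
```

jog_arm(plan=[{"dx": 0.4,"dy": 0.9},{"dx": 0.4,"dy": 0.9},{"dx": 0.4,"dy": 0.9},{"dx": 0.4,"dy": 0.9},{"dx": 0.4,"dy": 0.9},{"dx": 0.4,"dy": 0.9}])

```text
validation failed for argument at $.pl...
```

```bash
sed -i '/^for n in/,$d' fit.py; sed -i 's/def T/def T/; s/dp=lambda a:/dp=lambda a,j=.0:/; s/(-.134,.02/(-.134+j,.02/; s/(-.134,-.02/(-.134+j,-.02/; s/dp(p\[3\])/dp(p[3],p[4])/; s/1.6,.08\]/1.6,.08,.005]/; s/D\[3\])/D[3:])/' fit.py; python3 fit.py; python3 -c "
from h import *
s=arm.get_state();print(s['time'],s['tcp_pos'],s['tool_rot'],s['opening'])"
```

```text
dock [ 0.49442657  0.05301841 -1.4858638 ] -85.13372467077318 [0.07390209 0.01098743]
[[-0.3, 0.4], [-0.2, 1.1], [-0.1, -0.4], [-0.2, 2.4], [0.1, -1.4], [-0.1, 0.3], [0.4, -0.8], [0.8, -0.8]]
stand [ 0.46937993 -0.28878757 -1.40270129] -80.36886354835691
[[-0.4, -1.1], [-0.0, -1.2], [0.9, 1.1], [-0.5, 1.2]]
coaster [[ 0.47810156 -0.37429166  0.004     ]]
cup [[ 0.47970694 -0.08587354  0.078     ]]
grip [[ 0.50087368 -0.02270764  0.112     ]] pad [[0.48305928 0.18653539 0.08      ]]
1.75 [ 0.26492884 -0.59352414  0.25028526] [-1.79995152e+02 -7.98844425e-04  2.40581534e+01] 1.0016796297929262
```

jog_arm(plan=[{"dx": 0.4,"dy": 1.0,"dz": 0.0,"ax": 0.0,"ay": 0.0,"az": -0.21},{"dx": 0.4,"dy": 1.0,"dz": 0.0,"ax": 0.0,"ay": 0.0,"az": -0.21},{"dx": 0.4,"dy": 1.0,"dz": 0.0,"ax": 0.0,"ay": 0.0,"az": -0.21},{"dx": 0.4,"dy": 1.0,"dz": 0.0,"ax": 0.0,"ay": 0.0,"az": -0.21},{"dx": 0.4,"dy": 1.0,"dz": 0.0,"ax": 0.0,"ay": 0.0,"az": -0.21},{"dx": 0.4,"dy": 1.0,"dz": 0.0,"ax": 0.0,"ay": 0.0,"az": -0.21}], claw=0.5, force=60)

```text
time: 2.5
tcp_pos: [0.366, -0.342, 0.2507]
tool_rot: [-180.0, -0.1, 5.4]
ft_force: [-0.4, -0.4, -0.4]
opening: 0.495
grip_force: 0.0
```

jog_arm(plan=[{"dx": 0.4,"dy": 1.0,"dz": 0.0,"ax": 0.0,"ay": 0.0,"az": 0.0},{"dx": 0.4,"dy": 1.0,"dz": 0.0,"ax": 0.0,"ay": 0.0,"az": 0.0},{"dx": 0.4,"dy": 1.0,"dz": 0.0,"ax": 0.0,"ay": 0.0,"az": 0.0},{"dx": 0.4,"dy": 1.0,"dz": 0.0,"ax": 0.0,"ay": 0.0,"az": 0.0},{"dx": 0.4,"dy": 1.0,"dz": 0.0,"ax": 0.0,"ay": 0.0,"az": 0.0}])

```text
time: 3.12
tcp_pos: [0.4667, -0.0909, 0.2504]
tool_rot: [-179.9, -0.1, 5.4]
ft_force: [-0.5, -1.0, -0.1]
opening: 0.498
grip_force: 0.0
```

jog_arm(plan=[{"dx": 0.144,"dy": 0.282,"dz": 0.0,"ax": 0.0,"ay": 0.0,"az": 0.0},{"dx": 0.144,"dy": 0.282,"dz": -0.12,"ax": 0.0,"ay": 0.0,"az": 0.0},{"dx": 0.144,"dy": 0.282,"dz": -0.24,"ax": 0.0,"ay": 0.0,"az": 0.0},{"dx": 0.144,"dy": 0.282,"dz": -0.4,"ax": 0.0,"ay": 0.0,"az": 0.0},{"dx": 0.144,"dy": 0.282,"dz": -0.4,"ax": 0.0,"ay": 0.0,"az": 0.0},{"dx": 0.144,"dy": 0.282,"dz": -0.4,"ax": 0.0,"ay": 0.0,"az": 0.0}])

```text
time: 3.88
tcp_pos: [0.5022, -0.0243, 0.1513]
tool_rot: [180.0, -0.1, 5.0]
ft_force: [-0.2, 0.2, -0.5]
opening: 0.499
grip_force: 0.0
```

```bash
python3 - <<'E'
from h import *
s=arm.get_state();print(s['time'],s['tcp_pos'],s['tool_rot'],s['opening'])
c=cam('side'); cv2.imwrite('pics/s1.png',cv2.resize(c[0]['image'][130:290,230:400],None,fx=3.6,fy=3.6,interpolation=cv2.INTER_CUBIC))
print((proj(c,s['tcp_pos'])-[230,130])*3.6)
E
```

```text
3.875 [ 0.50216025 -0.02432577  0.15133031] [ 1.79955544e+02 -1.26811381e-01  5.03949372e+00] 0.4992875214917841
[[329.92719038 188.91045775]]
```

View pics/s1.png

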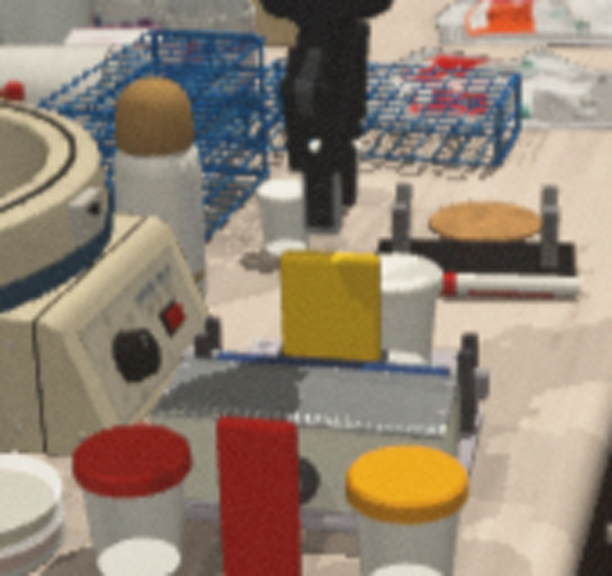

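The fingers (about 325,225) are centred over the yellow grip (330,255) across the view. Descend and close.

jog_arm(plan=[{"dx": 0.0,"dy": 0.0,"dz": -0.1,"ax": 0.0,"ay": 0.0,"az": 0.0},{"dx": 0.0,"dy": 0.0,"dz": -0.2,"ax": 0.0,"ay": 0.0,"az": 0.0},{"dx": 0.0,"dy": 0.0,"dz": -0.2,"ax": 0.0,"ay": 0.0,"az": 0.0},{"dx": 0.0,"dy": 0.0,"dz": -0.2,"ax": 0.0,"ay": 0.0,"az": 0.0}])

```text
time: 4.42
tcp_pos: [0.5022, -0.0232, 0.1018]
tool_rot: [180.0, -0.2, 5.1]
ft_force: [0.8, -0.0, 0.8]
opening: 0.503
grip_force: 0.0
```

jog_arm(plan=[{"dx": 0.0,"dy": 0.0,"dz": 0.0,"ax": 0.0,"ay": 0.0,"az": 0.0},{"dx": 0.0,"dy": 0.0,"dz": 0.0,"ax": 0.0,"ay": 0.0,"az": 0.0},{"dx": 0.0,"dy": 0.0,"dz": 0.0,"ax": 0.0,"ay": 0.0,"az": 0.0},{"dx": 0.0,"dy": 0.0,"dz": 0.0,"ax": 0.0,"ay": 0.0,"az": 0.0},{"dx": 0.0,"dy": 0.0,"dz": 0.0,"ax": 0.0,"ay": 0.0,"az": 0.0},{"dx": 0.0,"dy": 0.0,"dz": 0.0,"ax": 0.0,"ay": 0.0,"az": 0.0}], claw=0.0, force=60)

```text
time: 5.18
tcp_pos: [0.5017, -0.0232, 0.1015]
tool_rot: [180.0, -0.1, 5.1]
ft_force: [-1.1, -0.2, 6.8]
opening: 0.154
grip_force: 59.0
```

jog_arm(plan=[{"dx": 0.0,"dy": 0.0,"dz": 0.03,"ax": 0.0,"ay": 0.0,"az": 0.0},{"dx": 0.0,"dy": 0.0,"dz": 0.08,"ax": 0.0,"ay": 0.0,"az": 0.0},{"dx": 0.0,"dy": 0.0,"dz": 0.14,"ax": 0.0,"ay": 0.0,"az": 0.0},{"dx": 0.0,"dy": 0.0,"dz": 0.2,"ax": 0.0,"ay": 0.0,"az": 0.0},{"dx": 0.0,"dy": 0.0,"dz": 0.27,"ax": 0.0,"ay": 0.0,"az": 0.0},{"dx": 0.0,"dy": 0.0,"dz": 0.34,"ax": 0.0,"ay": 0.0,"az": 0.0},{"dx": 0.0,"dy": 0.0,"dz": 0.4,"ax": 0.0,"ay": 0.0,"az": 0.0},{"dx": 0.0,"dy": 0.0,"dz": 0.44,"ax": 0.0,"ay": 0.0,"az": 0.0},{"dx": 0.0,"dy": 0.0,"dz": 0.44,"ax": 0.0,"ay": 0.0,"az": 0.0}])

```text
time: 6.3
tcp_pos: [0.5013, -0.023, 0.2112]
tool_rot: [180.0, -0.1, 5.2]
ft_force: [0.9, -0.9, -3.3]
opening: 0.156
grip_force: 58.5
```

```bash
python3 - <<'E'
from h import *
s=arm.get_state();print(s['time'],s['tcp_pos'],s['tool_rot'],s['opening'],s['ft_force'],s['ft_torque'])
c=cam('side'); cv2.imwrite('pics/s2.png',cv2.resize(c[0]['image'][130:290,230:400],None,fx=3.6,fy=3.6,interpolation=cv2.INTER_CUBIC))
E
```

```text
6.3 [ 0.50127939 -0.02304233  0.21122989] [ 1.79990809e+02 -1.12220171e-01  5.15668223e+00] 0.15558409639559334 [ 0.90822163 -0.88708167 -3.27021771] [0.02758632 0.00386096 0.00772722]
```

View pics/s2.png

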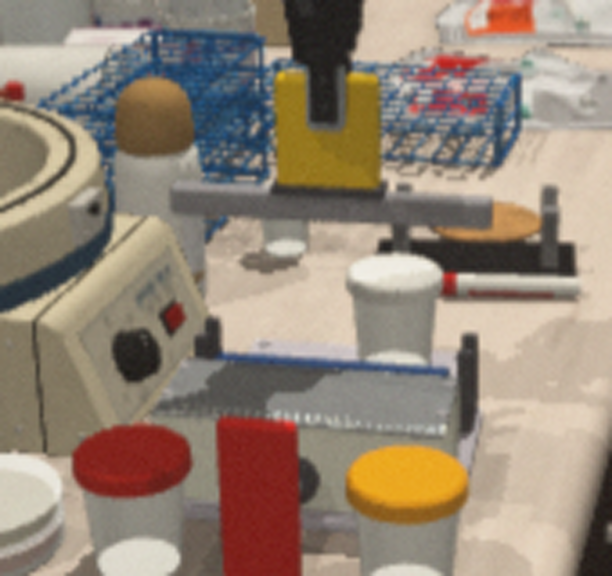

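The bar hangs level (ends at about 175,195 and 490,210), with the fingers centred on the grip. Carry it over to the stand.

jog_arm(plan=[{"dx": -0.02,"dy": -0.1,"dz": 0.0,"ax": 0.0,"ay": 0.0,"az": 0.01},{"dx": -0.04,"dy": -0.25,"dz": 0.0,"ax": 0.0,"ay": 0.0,"az": 0.02},{"dx": -0.06,"dy": -0.4,"dz": 0.0,"ax": 0.0,"ay": 0.0,"az": 0.03},{"dx": -0.08,"dy": -0.55,"dz": 0.0,"ax": 0.0,"ay": 0.0,"az": 0.04},{"dx": -0.1,"dy": -0.7,"dz": 0.0,"ax": 0.0,"ay": 0.0,"az": 0.05},{"dx": -0.12,"dy": -0.85,"dz": 0.0,"ax": 0.0,"ay": 0.0,"az": 0.05},{"dx": -0.13,"dy": -0.95,"dz": 0.0,"ax": 0.0,"ay": 0.0,"az": 0.05},{"dx": -0.13,"dy": -1.0,"dz": 0.0,"ax": 0.0,"ay": 0.0,"az": 0.05},{"dx": -0.13,"dy": -1.0,"dz": 0.0,"ax": 0.0,"ay": 0.0,"az": 0.05},{"dx": -0.13,"dy": -1.0,"dz": 0.0,"ax": 0.0,"ay": 0.0,"az": 0.05}])

```text
time: 7.6
tcp_pos: [0.4688, -0.2711, 0.21]
tool_rot: [-179.9, 0.0, 9.8]
ft_force: [0.1, 1.1, -3.6]
opening: 0.153
grip_force: 58.8
```

jog_arm(plan=[{"dx": 0.0,"dy": -0.04,"dz": 0.0,"ax": 0.0,"ay": 0.0,"az": 0.0},{"dx": 0.0,"dy": -0.07,"dz": -0.05,"ax": 0.0,"ay": 0.0,"az": 0.0},{"dx": 0.0,"dy": -0.07,"dz": -0.12,"ax": 0.0,"ay": 0.0,"az": 0.0},{"dx": 0.0,"dy": -0.07,"dz": -0.19,"ax": 0.0,"ay": 0.0,"az": 0.0},{"dx": 0.0,"dy": -0.07,"dz": -0.25,"ax": 0.0,"ay": 0.0,"az": 0.0},{"dx": 0.0,"dy": -0.07,"dz": -0.28,"ax": 0.0,"ay": 0.0,"az": 0.0},{"dx": 0.0,"dy": -0.07,"dz": -0.28,"ax": 0.0,"ay": 0.0,"az": 0.0},{"dx": 0.0,"dy": -0.07,"dz": -0.28,"ax": 0.0,"ay": 0.0,"az": 0.0}])

```text
time: 8.6
tcp_pos: [0.4689, -0.2908, 0.1408]
tool_rot: [180.0, -0.1, 9.7]
ft_force: [-0.2, -0.7, -2.7]
opening: 0.155
grip_force: 58.7
```

```bash
python3 - <<'E'
from h import *
s=arm.get_state();print(s['time'],s['tcp_pos'],s['tool_rot'])
c=cam('side'); a=cv2.resize(c[0]['image'][150:230,290:410],(600,400),interpolation=cv2.INTER_CUBIC)
k=cam('top'); b=cv2.resize(k[0]['image'][170:260,345:425],None,fx=4.4,fy=4.4,interpolation=cv2.INTER_CUBIC)[:396]
cv2.imwrite('pics/p1.png',cv2.resize(np.hstack([a,cv2.copyMakeBorder(b,0,4,0,0,0)]),None,fx=.83,fy=.83))
E
```

```text
8.6 [ 0.46890656 -0.29079051  0.14083615] [ 1.79953201e+02 -6.57500402e-02  9.65506476e+00]
```

View pics/p1.png

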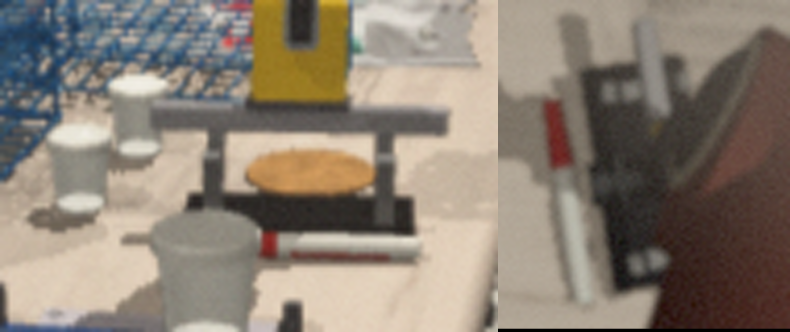

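The bar is level over both saddles: its middle is at about 300 and the saddles' middle at about 298. It's about 2 mm too far along -y, so correct that while lowering slowly.

jog_arm(plan=[{"dx": 0.0,"dy": 0.008,"dz": 0.0,"ax": 0.0,"ay": 0.0,"az": 0.0},{"dx": 0.0,"dy": 0.008,"dz": -0.03,"ax": 0.0,"ay": 0.0,"az": 0.0},{"dx": 0.0,"dy": 0.008,"dz": -0.06,"ax": 0.0,"ay": 0.0,"az": 0.0},{"dx": 0.0,"dy": 0.008,"dz": -0.08,"ax": 0.0,"ay": 0.0,"az": 0.0},{"dx": 0.0,"dy": 0.008,"dz": -0.1,"ax": 0.0,"ay": 0.0,"az": 0.0},{"dx": 0.0,"dy": 0.008,"dz": -0.12,"ax": 0.0,"ay": 0.0,"az": 0.0},{"dx": 0.0,"dy": 0.008,"dz": -0.135,"ax": 0.0,"ay": 0.0,"az": 0.0},{"dx": 0.0,"dy": 0.008,"dz": -0.145,"ax": 0.0,"ay": 0.0,"az": 0.0},{"dx": 0.0,"dy": 0.008,"dz": -0.15,"ax": 0.0,"ay": 0.0,"az": 0.0},{"dx": 0.0,"dy": 0.008,"dz": -0.15,"ax": 0.0,"ay": 0.0,"az": 0.0},{"dx": 0.0,"dy": 0.008,"dz": -0.15,"ax": 0.0,"ay": 0.0,"az": 0.0}])

```text
time: 10.07
tcp_pos: [0.4685, -0.2886, 0.1029]
tool_rot: [180.0, -0.0, 9.7]
ft_force: [0.4, -0.3, -3.2]
opening: 0.15
grip_force: 58.9
```

jog_arm(plan=[{"dx": 0.0,"dy": 0.0,"dz": -0.004,"ax": 0.0,"ay": 0.0,"az": 0.0},{"dx": 0.0,"dy": 0.0,"dz": -0.008,"ax": 0.0,"ay": 0.0,"az": 0.0},{"dx": 0.0,"dy": 0.0,"dz": -0.008,"ax": 0.0,"ay": 0.0,"az": 0.0},{"dx": 0.0,"dy": 0.0,"dz": -0.008,"ax": 0.0,"ay": 0.0,"az": 0.0}])

```text
time: 10.58
tcp_pos: [0.4684, -0.2887, 0.1015]
tool_rot: [180.0, -0.0, 9.6]
ft_force: [-2.5, 1.7, 5.6]
opening: 0.157
grip_force: 60.0
```

The bar is seated, taking about 8 N. Release it and rise.

jog_arm(plan=[{"dx": 0.0,"dy": 0.0,"dz": 0.0,"ax": 0.0,"ay": 0.0,"az": 0.0},{"dx": 0.0,"dy": 0.0,"dz": 0.0,"ax": 0.0,"ay": 0.0,"az": 0.0},{"dx": 0.0,"dy": 0.0,"dz": 0.0,"ax": 0.0,"ay": 0.0,"az": 0.0},{"dx": 0.0,"dy": 0.0,"dz": 0.0,"ax": 0.0,"ay": 0.0,"az": 0.0},{"dx": 0.0,"dy": 0.0,"dz": 0.05,"ax": 0.0,"ay": 0.0,"az": 0.0},{"dx": 0.0,"dy": 0.0,"dz": 0.15,"ax": 0.0,"ay": 0.0,"az": 0.0},{"dx": 0.0,"dy": 0.0,"dz": 0.3,"ax": 0.0,"ay": 0.0,"az": 0.0},{"dx": 0.0,"dy": 0.0,"dz": 0.45,"ax": 0.0,"ay": 0.0,"az": 0.0},{"dx": 0.0,"dy": 0.0,"dz": 0.45,"ax": 0.0,"ay": 0.0,"az": 0.0}], claw=0.5)

```text
time: 11.7
tcp_pos: [0.4703, -0.2897, 0.2174]
tool_rot: [179.7, -0.4, 9.6]
ft_force: [0.4, 0.4, -0.7]
opening: 0.499
grip_force: 0.0
```

jog_arm(plan=[{"dx": 0.02,"dy": 0.2,"dz": 0.0,"ax": 0.0,"ay": 0.0,"az": 0.0},{"dx": 0.03,"dy": 0.4,"dz": 0.0,"ax": 0.0,"ay": 0.0,"az": 0.0},{"dx": 0.045,"dy": 0.6,"dz": 0.0,"ax": 0.0,"ay": 0.0,"az": 0.0},{"dx": 0.045,"dy": 0.81,"dz": 0.0,"ax": 0.0,"ay": 0.0,"az": 0.0},{"dx": 0.045,"dy": 0.81,"dz": 0.0,"ax": 0.0,"ay": 0.0,"az": 0.0},{"dx": 0.045,"dy": 0.81,"dz": 0.0,"ax": 0.0,"ay": 0.0,"az": 0.0},{"dx": 0.045,"dy": 0.81,"dz": 0.0,"ax": 0.0,"ay": 0.0,"az": 0.0}], claw=1.0, force=35)

```text
time: 12.58
tcp_pos: [0.4794, -0.0879, 0.2131]
tool_rot: [180.0, 0.0, 9.5]
ft_force: [-1.5, 0.3, 0.2]
opening: 1.0
grip_force: 0.0
```

```bash
python3 - <<'E'
from h import *
s=arm.get_state();print(s['time'],s['tcp_pos'],s['tool_rot'])
c=cam('side'); arm_top=cam('top')
for n in ['side','top']:
  for q in ['bar','cup_white']:
    print(n,q,[(np.round(d['position'],3).tolist(),round(d['conf'],2)) for d in arm.spot_in(n,q)][:3])
for m in arm.masks_of('side','cup_white')[:3]:
    p=np.argwhere(m['region']); print(m['conf'],p.min(0),p.max(0),len(p))
print('pred lid edges',proj(c,[(.4797+.0305,-.0859,.075),(.4797-.0305,-.0859,.075),(.4797,-.0859,.078)]))
E
```

```text
12.575 [ 0.47941012 -0.08788434  0.21311616] [1.79957927e+02 3.32920030e-02 9.46909552e+00]
side bar [([0.469, -0.283, 0.051], 0.61)]
side cup_white [([0.477, -0.07, 0.062], 0.96), ([0.6, -0.381, 0.034], 0.65)]
top bar [([0.469, -0.288, 0.038], 0.8), ([0.555, 0.154, 0.069], 0.39)]
top cup_white [([0.609, -0.394, 0.048], 0.82), ([0.616, -0.285, 0.05], 0.78)]
0.97 [200 325] [231 352] 716
0.76 [168 316] [186 329] 224
0.64 [180 301] [200 316] 276
pred lid edges [[326.41309644 204.71358693]
 [352.59085486 207.16877578]
 [339.39151661 204.70823331]]
```

jog_arm(plan=[{"dx": 0.0,"dy": 0.006,"dz": -0.12,"ax": 0.0,"ay": 0.0,"az": 0.0},{"dx": 0.0,"dy": 0.006,"dz": -0.25,"ax": 0.0,"ay": 0.0,"az": 0.0},{"dx": 0.0,"dy": 0.006,"dz": -0.35,"ax": 0.0,"ay": 0.0,"az": 0.0},{"dx": 0.0,"dy": 0.006,"dz": -0.43,"ax": 0.0,"ay": 0.0,"az": 0.0},{"dx": 0.0,"dy": 0.006,"dz": -0.5,"ax": 0.0,"ay": 0.0,"az": 0.0},{"dx": 0.0,"dy": 0.006,"dz": -0.57,"ax": 0.0,"ay": 0.0,"az": 0.0},{"dx": 0.0,"dy": 0.006,"dz": -0.62,"ax": 0.0,"ay": 0.0,"az": 0.0},{"dx": 0.0,"dy": 0.006,"dz": -0.62,"ax": 0.0,"ay": 0.0,"az": 0.0},{"dx": 0.0,"dy": 0.006,"dz": -0.62,"ax": 0.0,"ay": 0.0,"az": 0.0}])

```text
time: 14.05
tcp_pos: [0.4801, -0.0846, 0.0587]
tool_rot: [180.0, -0.1, 9.7]
ft_force: [0.5, 0.0, -0.6]
opening: 1.001
grip_force: 0.0
```

jog_arm(plan=[{"dx": 0.0,"dy": 0.0,"dz": 0.0,"ax": 0.0,"ay": 0.0,"az": 0.0},{"dx": 0.0,"dy": 0.0,"dz": 0.0,"ax": 0.0,"ay": 0.0,"az": 0.0},{"dx": 0.0,"dy": 0.0,"dz": 0.0,"ax": 0.0,"ay": 0.0,"az": 0.0},{"dx": 0.0,"dy": 0.0,"dz": 0.0,"ax": 0.0,"ay": 0.0,"az": 0.0},{"dx": 0.0,"dy": 0.0,"dz": 0.0,"ax": 0.0,"ay": 0.0,"az": 0.0},{"dx": 0.0,"dy": 0.0,"dz": 0.0,"ax": 0.0,"ay": 0.0,"az": 0.0}], claw=0.0, force=30)

```text
time: 14.8
tcp_pos: [0.4804, -0.0846, 0.0591]
tool_rot: [180.0, -0.1, 9.7]
ft_force: [-0.1, 0.8, 5.4]
opening: 0.707
grip_force: 31.8
```

jog_arm(plan=[{"dx": 0.0,"dy": 0.0,"dz": 0.05,"ax": 0.0,"ay": 0.0,"az": 0.0},{"dx": 0.0,"dy": 0.0,"dz": 0.15,"ax": 0.0,"ay": 0.0,"az": 0.0},{"dx": 0.0,"dy": 0.0,"dz": 0.27,"ax": 0.0,"ay": 0.0,"az": 0.0},{"dx": 0.0,"dy": 0.0,"dz": 0.4,"ax": 0.0,"ay": 0.0,"az": 0.0},{"dx": 0.0,"dy": 0.0,"dz": 0.53,"ax": 0.0,"ay": 0.0,"az": 0.0},{"dx": 0.0,"dy": 0.0,"dz": 0.65,"ax": 0.0,"ay": 0.0,"az": 0.0},{"dx": 0.0,"dy": 0.0,"dz": 0.7,"ax": 0.0,"ay": 0.0,"az": 0.0},{"dx": 0.0,"dy": 0.0,"dz": 0.7,"ax": 0.0,"ay": 0.0,"az": 0.0}])

```text
time: 15.8
tcp_pos: [0.4796, -0.0846, 0.2337]
tool_rot: [180.0, -0.1, 9.7]
ft_force: [-0.5, -0.3, -0.8]
opening: 0.712
grip_force: 32.8
```

jog_arm(plan=[{"dx": 0.0,"dy": -0.08,"dz": 0.0,"ax": 0.0,"ay": 0.0,"az": 0.0},{"dx": 0.0,"dy": -0.22,"dz": 0.0,"ax": 0.0,"ay": 0.0,"az": 0.0},{"dx": 0.0,"dy": -0.37,"dz": 0.0,"ax": 0.0,"ay": 0.0,"az": 0.0},{"dx": 0.0,"dy": -0.52,"dz": 0.0,"ax": 0.0,"ay": 0.0,"az": 0.0},{"dx": 0.0,"dy": -0.67,"dz": 0.0,"ax": 0.0,"ay": 0.0,"az": 0.0},{"dx": 0.0,"dy": -0.82,"dz": 0.0,"ax": 0.0,"ay": 0.0,"az": 0.0},{"dx": 0.0,"dy": -0.95,"dz": 0.0,"ax": 0.0,"ay": 0.0,"az": 0.0},{"dx": 0.0,"dy": -1.0,"dz": 0.0,"ax": 0.0,"ay": 0.0,"az": 0.0},{"dx": 0.0,"dy": -1.0,"dz": 0.0,"ax": 0.0,"ay": 0.0,"az": 0.0}])

```text
time: 16.92
tcp_pos: [0.4791, -0.3342, 0.232]
tool_rot: [-179.9, 0.1, 9.6]
ft_force: [0.3, 0.4, -0.9]
opening: 0.707
grip_force: 32.8
```

jog_arm(plan=[{"dx": 0.0,"dy": -0.1,"dz": 0.0,"ax": 0.0,"ay": 0.0,"az": 0.0},{"dx": -0.004,"dy": -0.16,"dz": -0.05,"ax": 0.0,"ay": 0.0,"az": 0.0},{"dx": -0.004,"dy": -0.16,"dz": -0.17,"ax": 0.0,"ay": 0.0,"az": 0.0},{"dx": -0.004,"dy": -0.16,"dz": -0.29,"ax": 0.0,"ay": 0.0,"az": 0.0},{"dx": -0.004,"dy": -0.16,"dz": -0.4,"ax": 0.0,"ay": 0.0,"az": 0.0},{"dx": -0.004,"dy": -0.16,"dz": -0.5,"ax": 0.0,"ay": 0.0,"az": 0.0},{"dx": -0.004,"dy": -0.16,"dz": -0.58,"ax": 0.0,"ay": 0.0,"az": 0.0},{"dx": -0.004,"dy": -0.16,"dz": -0.64,"ax": 0.0,"ay": 0.0,"az": 0.0},{"dx": -0.004,"dy": -0.16,"dz": -0.68,"ax": 0.0,"ay": 0.0,"az": 0.0},{"dx": -0.004,"dy": -0.16,"dz": -0.7,"ax": 0.0,"ay": 0.0,"az": 0.0},{"dx": -0.004,"dy": -0.16,"dz": -0.7,"ax": 0.0,"ay": 0.0,"az": 0.0},{"dx": -0.004,"dy": -0.16,"dz": -0.7,"ax": 0.0,"ay": 0.0,"az": 0.0}])

```text
time: 18.42
tcp_pos: [0.4791, -0.3749, 0.059]
tool_rot: [179.9, -0.1, 9.7]
ft_force: [-0.6, 0.3, -0.6]
opening: 0.709
grip_force: 32.8
```

jog_arm(plan=[{"dx": 0.0,"dy": 0.0,"dz": -0.006,"ax": 0.0,"ay": 0.0,"az": 0.0},{"dx": 0.0,"dy": 0.0,"dz": -0.012,"ax": 0.0,"ay": 0.0,"az": 0.0},{"dx": 0.0,"dy": 0.0,"dz": -0.016,"ax": 0.0,"ay": 0.0,"az": 0.0},{"dx": 0.0,"dy": 0.0,"dz": -0.016,"ax": 0.0,"ay": 0.0,"az": 0.0},{"dx": 0.0,"dy": 0.0,"dz": -0.016,"ax": 0.0,"ay": 0.0,"az": 0.0}])

```text
time: 19.05
tcp_pos: [0.4791, -0.3746, 0.0551]
tool_rot: [180.0, -0.1, 9.7]
ft_force: [0.0, 1.2, 5.5]
opening: 0.71
grip_force: 33.1
```

jog_arm(plan=[{"dx": 0.0,"dy": 0.0,"dz": 0.0,"ax": 0.0,"ay": 0.0,"az": 0.0},{"dx": 0.0,"dy": 0.0,"dz": 0.0,"ax": 0.0,"ay": 0.0,"az": 0.0},{"dx": 0.0,"dy": 0.0,"dz": 0.0,"ax": 0.0,"ay": 0.0,"az": 0.0},{"dx": 0.0,"dy": 0.0,"dz": 0.0,"ax": 0.0,"ay": 0.0,"az": 0.0},{"dx": 0.0,"dy": 0.0,"dz": 0.05,"ax": 0.0,"ay": 0.0,"az": 0.0},{"dx": 0.0,"dy": 0.0,"dz": 0.15,"ax": 0.0,"ay": 0.0,"az": 0.0},{"dx": 0.0,"dy": 0.0,"dz": 0.3,"ax": 0.0,"ay": 0.0,"az": 0.0},{"dx": 0.0,"dy": 0.0,"dz": 0.5,"ax": 0.0,"ay": 0.0,"az": 0.0},{"dx": 0.0,"dy": 0.0,"dz": 0.7,"ax": 0.0,"ay": 0.0,"az": 0.0},{"dx": 0.0,"dy": 0.0,"dz": 0.7,"ax": 0.0,"ay": 0.0,"az": 0.0}], claw=0.97)

```text
time: 20.3
tcp_pos: [0.481, -0.3763, 0.2353]
tool_rot: [179.5, -0.5, 9.6]
ft_force: [0.5, -0.6, -0.4]
opening: 0.97
grip_force: 0.0
```

jog_arm(plan=[{"dx": 0.0,"dy": 0.2,"dz": 0.0,"ax": 0.0,"ay": 0.0,"az": -0.02},{"dx": 0.0,"dy": 0.4,"dz": 0.0,"ax": 0.0,"ay": 0.0,"az": -0.05},{"dx": 0.0,"dy": 0.6,"dz": 0.0,"ax": 0.0,"ay": 0.0,"az": -0.053},{"dx": 0.0,"dy": 0.8,"dz": 0.0,"ax": 0.0,"ay": 0.0,"az": -0.053},{"dx": 0.0,"dy": 1.0,"dz": 0.0,"ax": 0.0,"ay": 0.0,"az": -0.053},{"dx": 0.0,"dy": 1.0,"dz": 0.0,"ax": 0.0,"ay": 0.0,"az": -0.053}], claw=0.0)

```text
time: 21.05
tcp_pos: [0.4784, -0.1191, 0.2291]
tool_rot: [-179.8, 0.0, 5.4]
ft_force: [0.1, -0.9, 0.8]
opening: 0.001
grip_force: 0.0
```

jog_arm(plan=[{"dx": 0.0,"dy": 0.2,"dz": 0.0,"ax": 0.0,"ay": 0.0,"az": 0.0},{"dx": 0.0,"dy": 0.4,"dz": 0.0,"ax": 0.0,"ay": 0.0,"az": 0.0},{"dx": 0.0,"dy": 0.6,"dz": 0.0,"ax": 0.0,"ay": 0.0,"az": 0.0},{"dx": 0.0,"dy": 0.8,"dz": 0.0,"ax": 0.0,"ay": 0.0,"az": 0.0},{"dx": 0.0,"dy": 1.0,"dz": 0.0,"ax": 0.0,"ay": 0.0,"az": 0.0},{"dx": 0.0,"dy": 1.0,"dz": 0.0,"ax": 0.0,"ay": 0.0,"az": 0.0},{"dx": 0.0,"dy": 1.0,"dz": 0.0,"ax": 0.0,"ay": 0.0,"az": 0.0}])

```text
time: 21.92
tcp_pos: [0.4788, 0.1238, 0.229]
tool_rot: [179.9, 0.0, 4.8]
ft_force: [-0.3, -0.5, -0.3]
opening: -0.001
grip_force: 0.0
```

```bash
python3 - <<'E'
from h import *
s=arm.get_state();print(s['time'],s['tcp_pos'],s['tool_rot'],s['opening'])
for n in ['side','top']:
  c=cam(n)
  for q in ['bar','cup_white','coaster','ejector_pad','slide_box','cup_red','cup_orange']:
    print(n,q,[(np.round(d['position'],3).tolist(),round(d['conf'],2)) for d in arm.spot_in(n,q)][:3])
E
```

```text
21.925 [0.47878432 0.12379204 0.22897961] [1.79913736e+02 4.07534064e-02 4.78756324e+00] -0.0005383866107905909
side bar [([0.493, -0.001, 0.049], 0.68), ([0.466, -0.283, 0.051], 0.66), ([0.548, 0.172, 0.053], 0.65)]
side cup_white [([0.604, -0.271, 0.031], 0.57)]
side coaster []
side ejector_pad [([0.477, 0.178, 0.064], 0.83), ([0.471, -0.278, 0.015], 0.73)]
side slide_box [([0.495, 0.0, 0.05], 0.7), ([0.411, 0.161, 0.051], 0.4)]
side cup_red [([0.482, 0.177, 0.064], 0.66), ([0.548, 0.174, 0.053], 0.65)]
side cup_orange [([0.408, 0.162, 0.053], 0.78)]
top bar [([0.47, -0.287, 0.038], 0.71), ([0.657, -0.178, 0.148], 0.33)]
top cup_white [([0.615, -0.289, 0.056], 0.76), ([0.481, -0.371, 0.072], 0.6), ([0.606, -0.396, 0.05], 0.53)]
top coaster [([0.473, -0.362, 0.004], 0.64)]
top ejector_pad [([0.483, 0.118, 0.035], 0.62)]
top slide_box []
top cup_red [([0.556, 0.152, 0.069], 0.98)]
top cup_orange [([0.415, 0.138, 0.065], 0.87)]
```

jog_arm(plan=[{"dx": 0.007,"dy": 0.2,"dz": 0.0,"ax": 0.0,"ay": 0.0,"az": 0.0},{"dx": 0.007,"dy": 0.38,"dz": 0.0,"ax": 0.0,"ay": 0.0,"az": 0.0},{"dx": 0.007,"dy": 0.38,"dz": 0.0,"ax": 0.0,"ay": 0.0,"az": 0.0},{"dx": 0.007,"dy": 0.38,"dz": -0.1,"ax": 0.0,"ay": 0.0,"az": 0.0},{"dx": 0.007,"dy": 0.38,"dz": -0.2,"ax": 0.0,"ay": 0.0,"az": 0.0},{"dx": 0.007,"dy": 0.38,"dz": -0.3,"ax": 0.0,"ay": 0.0,"az": 0.0},{"dx": 0.007,"dy": 0.38,"dz": -0.4,"ax": 0.0,"ay": 0.0,"az": 0.0},{"dx": 0.007,"dy": 0.38,"dz": -0.5,"ax": 0.0,"ay": 0.0,"az": 0.0},{"dx": 0.007,"dy": 0.38,"dz": -0.6,"ax": 0.0,"ay": 0.0,"az": 0.0},{"dx": 0.007,"dy": 0.38,"dz": -0.6,"ax": 0.0,"ay": 0.0,"az": 0.0},{"dx": 0.007,"dy": 0.38,"dz": -0.6,"ax": 0.0,"ay": 0.0,"az": 0.0}])

```text
time: 24.1
tcp_pos: [0.4811, 0.2202, 0.08]
tool_rot: [-180.0, -0.1, 4.8]
ft_force: [0.2, -0.5, 0.5]
opening: 0.002
grip_force: 0.0
```

```bash
python3 - <<'E'
from h import *
c=cam('side'); cv2.imwrite('pics/s3.png',cv2.resize(c[0]['image'][170:310,240:400],None,fx=4,fy=4,interpolation=cv2.INTER_CUBIC))
E
```

```text
(no output)
```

View pics/s3.png

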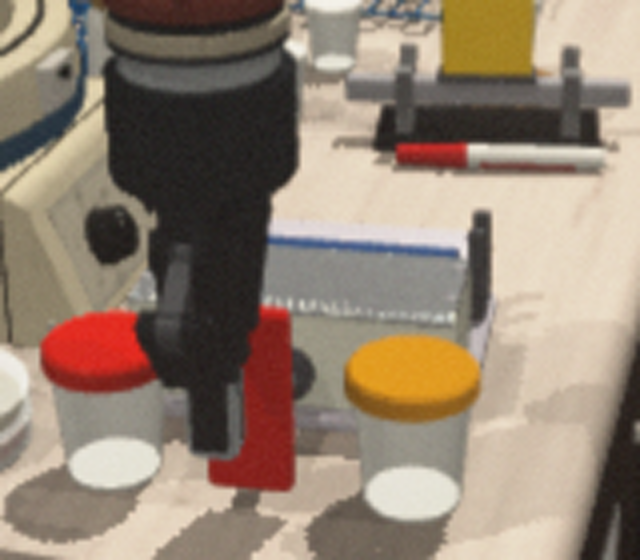

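The bar lies in both saddles and the closed fingers (217,440) are in front of the red plate along the push line. The cups are clear. Push steadily.

jog_arm(plan=[{"dx": 0.002,"dy": -0.02,"dz": 0.0,"ax": 0.0,"ay": 0.0,"az": 0.0},{"dx": 0.004,"dy": -0.045,"dz": 0.0,"ax": 0.0,"ay": 0.0,"az": 0.0},{"dx": 0.006,"dy": -0.07,"dz": 0.0,"ax": 0.0,"ay": 0.0,"az": 0.0},{"dx": 0.008,"dy": -0.095,"dz": 0.0,"ax": 0.0,"ay": 0.0,"az": 0.0},{"dx": 0.01,"dy": -0.12,"dz": 0.0,"ax": 0.0,"ay": 0.0,"az": 0.0},{"dx": 0.012,"dy": -0.145,"dz": 0.0,"ax": 0.0,"ay": 0.0,"az": 0.0},{"dx": 0.014,"dy": -0.17,"dz": 0.0,"ax": 0.0,"ay": 0.0,"az": 0.0},{"dx": 0.016,"dy": -0.195,"dz": 0.0,"ax": 0.0,"ay": 0.0,"az": 0.0},{"dx": 0.018,"dy": -0.22,"dz": 0.0,"ax": 0.0,"ay": 0.0,"az": 0.0},{"dx": 0.02,"dy": -0.24,"dz": 0.0,"ax": 0.0,"ay": 0.0,"az": 0.0},{"dx": 0.022,"dy": -0.26,"dz": 0.0,"ax": 0.0,"ay": 0.0,"az": 0.0},{"dx": 0.024,"dy": -0.28,"dz": 0.0,"ax": 0.0,"ay": 0.0,"az": 0.0}])

```text
time: 25.65
tcp_pos: [0.4868, 0.1503, 0.0795]
tool_rot: [-180.0, -0.0, 4.9]
ft_force: [0.5, 5.2, 4.2]
opening: -0.0
grip_force: 3.4
```

jog_arm(plan=[{"dx": 0.002,"dy": -0.02,"dz": 0.0,"ax": 0.0,"ay": 0.0,"az": 0.0},{"dx": 0.004,"dy": -0.04,"dz": 0.0,"ax": 0.0,"ay": 0.0,"az": 0.0},{"dx": 0.005,"dy": -0.06,"dz": 0.0,"ax": 0.0,"ay": 0.0,"az": 0.0},{"dx": 0.006,"dy": -0.075,"dz": 0.0,"ax": 0.0,"ay": 0.0,"az": 0.0},{"dx": 0.007,"dy": -0.085,"dz": 0.0,"ax": 0.0,"ay": 0.0,"az": 0.0},{"dx": 0.008,"dy": -0.095,"dz": 0.0,"ax": 0.0,"ay": 0.0,"az": 0.0},{"dx": 0.008,"dy": -0.1,"dz": 0.0,"ax": 0.0,"ay": 0.0,"az": 0.0},{"dx": 0.008,"dy": -0.1,"dz": 0.0,"ax": 0.0,"ay": 0.0,"az": 0.0},{"dx": 0.008,"dy": -0.1,"dz": 0.0,"ax": 0.0,"ay": 0.0,"az": 0.0}])

```text
time: 26.78
tcp_pos: [0.4884, 0.1312, 0.0798]
tool_rot: [-179.6, -0.1, 5.2]
ft_force: [-1.3, 13.2, 5.8]
opening: -0.003
grip_force: 5.8
```

jog_arm(plan=[{"dx": 0.001,"dy": -0.015,"dz": 0.0,"ax": 0.0,"ay": 0.0,"az": 0.0},{"dx": 0.002,"dy": -0.03,"dz": 0.0,"ax": 0.0,"ay": 0.0,"az": 0.0},{"dx": 0.002,"dy": -0.03,"dz": 0.0,"ax": 0.0,"ay": 0.0,"az": 0.0},{"dx": 0.002,"dy": -0.03,"dz": 0.0,"ax": 0.0,"ay": 0.0,"az": 0.0}])

```text
time: 27.28
tcp_pos: [0.4889, 0.1293, 0.0808]
tool_rot: [-179.2, -0.3, 5.5]
ft_force: [-3.2, 22.0, 11.0]
opening: 0.004
grip_force: 9.9
```

```bash
python3 - <<'E'
from h import *
D=(.49443,.05302,-1.48586); k,s=np.cos(D[2]),np.sin(D[2])
for n in ['side','top']:
  c=cam(n); cv2.imwrite(f'pics/z_{n}.png',c[0]['image'])
  for q in ['slide_box','ejector_pad']:
    for d in arm.spot_in(n,q)[:2]:
      p=np.array(d['position']); v=p[:2]-D[:2]; print(n,q,round(d['conf'],2),p.round(3),'dock',(k*v[0]+s*v[1]).round(4),(-s*v[0]+k*v[1]).round(4))
    if q=='slide_box' and n=='top':
      for m in arm.masks_of(n,q)[:1]:
        p=cv2.findNonZero(m['region'].astype(np.uint8)); r=cv2.boxPoints(cv2.minAreaRect(p)); w=back(c,r,.05)[:,:2]-D[:2]
        print('box corners dock',np.c_[w@[k,s],w@[-s,k]].round(3).tolist())
E
```

```text
side slide_box 0.84 [ 0.47  -0.039  0.053] dock 0.0897 -0.0318
side ejector_pad 0.79 [0.48  0.106 0.044] dock -0.0535 -0.0094
top slide_box 0.62 [ 0.501 -0.036  0.051] dock 0.0897 -0.0005
box corners dock [[0.042, 0.068], [0.133, 0.068], [0.133, -0.072], [0.043, -0.072]]
top ejector_pad 0.34 [ 0.467 -0.281  0.01 ] dock 0.3303 -0.0556
```

The box is centred at dock x of about 0.088 and the plate is at -0.054, so the ejector is fully home against its stop. Back off and rise.

jog_arm(plan=[{"dx": 0.0,"dy": 0.03,"dz": 0.0,"ax": 0.0,"ay": 0.0,"az": 0.0},{"dx": -0.004,"dy": 0.08,"dz": 0.0,"ax": 0.0,"ay": 0.0,"az": 0.0},{"dx": -0.01,"dy": 0.16,"dz": 0.0,"ax": 0.0,"ay": 0.0,"az": 0.0},{"dx": -0.015,"dy": 0.24,"dz": 0.0,"ax": 0.0,"ay": 0.0,"az": 0.0},{"dx": -0.015,"dy": 0.24,"dz": 0.0,"ax": 0.0,"ay": 0.0,"az": 0.0},{"dx": -0.015,"dy": 0.24,"dz": 0.15,"ax": 0.0,"ay": 0.0,"az": 0.0},{"dx": -0.015,"dy": 0.24,"dz": 0.35,"ax": 0.0,"ay": 0.0,"az": 0.0},{"dx": -0.015,"dy": 0.24,"dz": 0.55,"ax": 0.0,"ay": 0.0,"az": 0.0},{"dx": -0.015,"dy": 0.24,"dz": 0.6,"ax": 0.0,"ay": 0.0,"az": 0.0},{"dx": -0.015,"dy": 0.24,"dz": 0.6,"ax": 0.0,"ay": 0.0,"az": 0.0}])

```text
time: 28.88
tcp_pos: [0.485, 0.1761, 0.229]
tool_rot: [179.9, 0.0, 4.7]
ft_force: [-0.1, -0.6, -0.6]
opening: -0.0
grip_force: 0.0
```

```bash
python3 - <<'E'
from h import *
D=(.49443,.05302,-1.48586); k,s=np.cos(D[2]),np.sin(D[2])
st=arm.get_state(); print(st['time'],st['tcp_pos'],st['ft_force'])
for n in ['side','top']:
  c=cam(n)
  for q in ['slide_box','ejector_pad','cup_white','bar','cup_red','cup_orange','bottle']:
    for d in arm.spot_in(n,q)[:2]:
      p=np.array(d['position']); v=p[:2]-D[:2]; print(n,q,round(d['conf'],2),p.round(3),'dock',(k*v[0]+s*v[1]).round(4),(-s*v[0]+k*v[1]).round(4))
E
```

```text
28.875 [0.48502544 0.17605623 0.22904682] [-0.0848016  -0.59033002 -0.61646839]
side slide_box 0.77 [ 0.497 -0.034  0.052] dock 0.0865 -0.0051
side ejector_pad 0.61 [0.489 0.104 0.064] dock -0.051 -0.0015
side cup_white 0.52 [ 0.609 -0.272  0.03 ] dock 0.3338 0.087
side cup_white 0.48 [ 0.603 -0.386  0.035] dock 0.4463 0.0714
side bar 0.82 [ 0.468 -0.284  0.052] dock 0.3336 -0.0553
side bar 0.21 [0.55  0.175 0.051] dock -0.117 0.0657
side cup_red 0.8 [0.55  0.176 0.054] dock -0.1174 0.0662
side cup_red 0.21 [0.482 0.098 0.058] dock -0.0455 -0.0091
side cup_orange 0.56 [0.409 0.161 0.056] dock -0.1146 -0.0756
side bottle 0.83 [ 0.666 -0.156  0.112] dock 0.2223 0.1529
top slide_box 0.83 [ 0.501 -0.036  0.051] dock 0.0889 -0.0009
top ejector_pad 0.67 [0.49  0.099 0.091] dock -0.046 -0.0002
top cup_white 0.86 [ 0.477 -0.369  0.073] dock 0.4187 -0.0534
top cup_white 0.82 [ 0.606 -0.391  0.046] dock 0.4523 0.0735
top bar 0.56 [ 0.467 -0.286  0.035] dock 0.3356 -0.0559
top bar 0.26 [ 0.5   -0.037  0.053] dock 0.0903 -0.0019
top cup_red 0.95 [0.553 0.151 0.07 ] dock -0.0924 0.0664
top cup_orange 0.64 [0.415 0.138 0.064] dock -0.0912 -0.0717
top bottle 0.69 [ 0.658 -0.176  0.15 ] dock 0.2417 0.1432
```

All the pieces are in place, so I'm handing the job in.

```bash
python3 -c "
from station import arm
print(arm.job_done())"
```

```text
the job is handed in; nothing more can be done
None
```

The job is handed in at about 29 s of the 72 s allowed. By the last camera check, the bar is parked in both saddles, the white-lidded cup is on the coaster, the ejector is fully home and the box is out on the apron at dock x of about 0.088 m. The other cups and the bottle are where they started, and no verdict was returned.

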